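Lock out the pallet clamp's air

TASK

Lock out the clamping air: pull the console's sprung selector knob outward, turn it clockwise to the middle detent (vent), let it drop fully home and take the hand right off while the line bleeds; then grasp it afresh, pull it and turn it on clockwise to the last detent (locked), let it drop fully home and let go. Then take the lockout plate, the one with the large eye, out of the rack and hang it freely by its eye on the console's tag peg. Leave the other loose things where they are.

Things in the scene. Friction and masses are not known exactly. Their poses are not given: they have to be found in the camera images.
- selector_grip (a point): Middle of the knob's black bar grip, on the knob's axis, riding with it. Bar 46 mm long (x), 18 wide (y), 35 high, on a steel skirt of 47 mm diameter; this point is 13 mm below the bar's top, 22 above the skirt. z points out of the sloped face (20 deg from vertical, leaning to the console's front): the way to pull. x: the way of the nose, a 7 mm steel pin on the skirt, in a slot of the crown ring
- selector_pull (a joint): How far the knob is pulled out, m: 0 fully home, 0.016 at the stop. A spring draws it in: about 7 N home, 11 N at 12 mm. Home in a slot, the nose blocks turning; from 9 mm on it clears the 12 mm high crown ring round the knob (outer radius 40 mm). Let go between slots it rests on the crown, at about 0.0085, until turned over a slot: there it drops in by itself
- selector_turn (a joint): Turn of the knob, rad, clockwise positive seen from above. Three 10 mm wide slots (detents): supply at 0 (nose to the console's front, one dimple; starts here), vent about 1.40 (two dimples), locked about 2.79 (three dimples, last). The vent and locked slots are clocked by hand at fitting, up to 0.1 off, not measured: turn until the nose drops in. Play in a slot 0.05 either way; friction 0.04 N m
- station: The clamping-air console, fixed: grey wedge housing 200 mm wide (y), its sloped face rising from 45 mm high at x = -80 mm to 103 mm at x = +80 mm; filter-regulator behind it, up to 155 mm high at x = 110 to 165 mm; beside it, at y = -150 mm, the tag peg's upright. Origin on the table under the centre of the sloped face; x to the console's back, y to its left, z up
- peg_mid (a point): Middle of the tag peg, on its axis: a plain steel rod of 8 mm diameter, 80 mm long, that runs from its upright (8 mm thick, 26 mm wide, 168 mm high, 40 mm behind this point) along the console's -x and rises 0.2 rad towards its free end. This point is 158 mm above the table; axes as the console's
- peg_tip (a point): Centre of the peg's free, round end; 41 mm before the middle of the peg and 166 mm above the table; axes as the console's
- tag_eye (a point): Centre of the lockout plate's eye, a round through hole of 26 mm diameter along x, 26 mm below the plate's top edge and 84 mm above its lower edge, mid-width. Axes: x through the thickness, y along the width, z up the plate
- tag_mid (a point): Centre of the lockout plate: plain aluminium, 8 mm thick (x), 84 mm wide (y), 110 mm high (z), 0.12 to 0.24 kg, with one large eye near its top. It stands loose and upright in one of the rack's two slots. Its upper corners, beside the eye, are solid and can be pinched from above
- tag: The lockout plate as a whole; origin in the middle of its lower edge, axes as above
- rack: The plate rack, fixed: 66 mm deep (x), 204 mm wide (y); two slots side by side along y (centres at y = -49 and +49 mm), floor 12 mm and walls 46 mm above the table, each slot 10 mm by 90 mm. Origin under its centre on the table
- blank_mid (a point): Centre of the blank setting plate in the rack's other slot: same size as the lockout plate but with no eye, only four small dark plugs. To be left
- ring_a: A loose brass disc, 34 mm diameter, 10 mm high, to be left; origin under its centre
- ring_b: Another such brass disc, to be left
- ring_c: A third such brass disc, to be left
- wrench: A loose wrench, 180 mm long along x, 8 mm high, to be left; origin under its middle
- brush: A loose chip brush, 200 mm long along x, 20 mm high, to be left; origin under its middle
- oiler: A loose grey bottle, 56 mm diameter, 130 mm high, to be left; origin under its centre
Mind the look-alikes: they are no part of the job. What is shaped like the tag but blue, brown or orange is not meant.

How it is judged:
By the outcome, as a careful person would: the job done as asked, in the order asked, and still so for the second after the job is handed in, with the robot touching nothing.
It also fails if it takes over 72 s, if anything falls off the work surface, if the arm or the gripper's body presses on something with over 40 N, if the wrist force passes 120 N, or if a joint passes its speed limit or range.

ROBOT

A 6-joint arm with a two-finger parallel gripper is mounted at the origin on the work surface. World frame = base frame: x ahead of the robot, y to its left, z up, the work surface at z = 0. Lengths are in mm, angles in rad, forces in N, time in s.
With the tool pointing down it reaches from about 275 to 825 mm from the base axis. Payload 5.2 kg.
Tool frame: the origin (TCP) lies at the very end of the fingers, on their centre line; the grasp point (between the pads) lies 19 mm behind it; z points along the fingers, y is the direction in which the jaws open and shut (so a half turn about z gives the same grasp; the last joint's range is limited). The gripper opens to 93 mm and grips with 3 to 60 N. Pads are 15 mm wide; open, the fingers measure 128 mm over their backs; the gripper's body (75 mm by 188 mm) begins 65 mm behind the grasp point.
Start: joints at [1.053, 0.259, 1.535, -0, 1.348, -0.203], TCP at [170.272, 522.984, 218.653] pointing down, gripper open.
Joint ranges: [-3.14, 3.14], [-0.91, 2.08], [0.19, 2.58], [-1.22, 4.36], [0.22, 2.71], [-3.12, 3.12]. Speed limits (rad/s): [2.57, 2.57, 3.14, 3.14, 3.14, 3.14].

INTERFACE

Orientations are given as [roll, pitch, yaw] about the fixed x, y, z axes, in that order (R = Rz(yaw) Ry(pitch) Rx(roll)).
In Python, from bench import robot gives the robot as it stands. The module is installed in compiled form; this text tells all that it offers. Calls block until the motion is done:
- robot.move_ptp(position, orientation): joint-space move of the TCP to a pose.
- robot.move_linear(position, ori=None, speed=150, f_stop=None): straight line of the TCP; ori=None keeps the orientation; speed is the mean speed in mm/s. With f_stop (N) it stops when the force on the tool has changed by that much, and returns True; else False.
- robot.move_j(angles): joint-space move.
- robot.move_gripper(opening): opening from 0.0 (shut) to 1.0 (fully open); the grip force is fixed at half the most; returns when the fingers have stopped.
- robot.sleep(seconds).
- robot.inverse_kinematics(position, orientation): joint angles nearest the present ones, or None.
- robot.get_image(name): name is "side" or "top"; returns a dict with "img" (420x560x3 uint8, blue, green, red), "fovy" (degrees; the focal length in pixels is half the picture's height over the tangent of half this angle, whatever the lens; pixels are square), "cx", "cy" (the principal point, pixels), "eye" and "orientation" of the camera in the world. Camera axes: x right, y down, z forward; pixel columns grow to the right and rows downward; lengths in mm; the calibration is good to about 2 mm. A picture is of the moment at which its call begins. There is no depth.
A pose or a line that the arm cannot do raises robot.MotionError and nothing moves.
- robot.hand_in(): hands the job in, once; it reports no verdict.
Readings, each from a call of its own:
- robot.current_t(): time.
- robot.current_qpos(): joint angles.
- robot.current_joint_vel(): joint speeds.
- robot.current_joint_efforts(): joint torques, N m.
- robot.current_tcp_pos(): TCP position.
- robot.current_eef_rot(): TCP orientation.
- robot.current_contact_force(): force on the tool from outside, world axes, zero at the start.
- robot.current_ft_torque(): the same for the moment, N m.
- robot.current_gripper_width(): opening from 0.0 (shut) to 1.0 (fully open).
Only numpy, scipy, OpenCV 4.12 (cv2) and the standard library are available. Lean on these libraries where they do the work, as an engineer would, in place of code of your own. Each camera call takes 0.05 s, during which the arm holds its last target.

## Working session

There is one attempt and no reset: what is moved stays moved. The work goes in short steps, each a Python script; the robot and the scene stay as the last script left them, time stands still between calls to the robot, and variables do not carry over. Pictures are saved under pics/ and viewed, and the job is handed in when it is done.

```bash
mkdir -p pics; python3 - <<'E'
from bench import robot
import cv2,numpy as np
for n in ("side","top"):
    d=robot.get_image(n); cv2.imwrite(f"pics/{n}0.png",d["img"]); print(n,{k:v for k,v in d.items() if k!="img"})
print(robot.current_t(),robot.current_eef_rot(),robot.current_qpos())
E
```

```text
side {'fovy': 46.43095081779532, 'cx': 287.4792917356137, 'cy': 212.5067094351773, 'eye': array([-258.56815327, -933.29569365, 1188.47265541]), 'orientation': array([-2.28822152, -0.01138821, -0.71062365])}
top {'fovy': 49.680004820131785, 'cx': 284.13176909944855, 'cy': 211.4484654431977, 'eye': array([ 461.38353618,   -6.91174185, 1320.35542978]), 'orientation': array([-3.04586124, -0.01501229, -1.5746569 ])}
0.1 [-3.13998768e+00 -2.89835081e-04  2.82681013e+00] [ 1.05320162e+00  2.59271889e-01  1.53595373e+00 -4.03851882e-05
  1.34799749e+00 -2.02803457e-01]
```

View pics/side0.png

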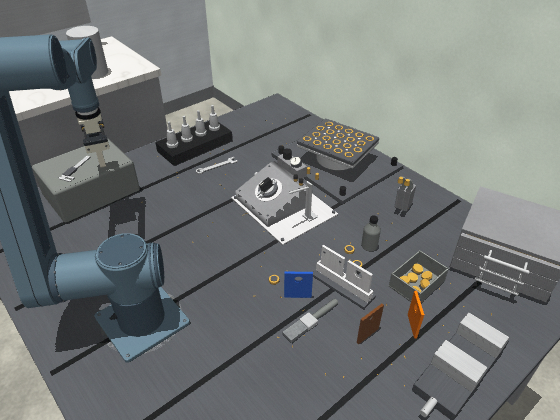

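View pics/top0.png

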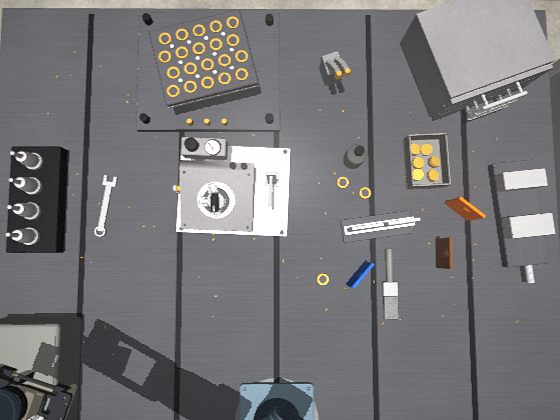

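The top view shows the console with its knob at about (214,200), the peg at (271,190) and the rack at (380,227). In the side view the knob is at (268,187) and the rack plates at (345,265). I'll enlarge these areas.

```bash
python3 - <<'E'
import cv2,numpy as np
s=cv2.imread("pics/side0.png");t=cv2.imread("pics/top0.png")
def c(i,x,y,w,h,k,n): cv2.imwrite(f"pics/{n}.png",cv2.resize(i[y:y+h,x:x+w],None,fx=k,fy=k,interpolation=cv2.INTER_CUBIC))
c(t,170,130,130,110,6,"tc");c(t,330,200,100,50,8,"tr");c(s,225,140,130,110,6,"sc");c(s,305,235,80,75,8,"sr")
E
```

```text
(no output)
```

View pics/tc.png

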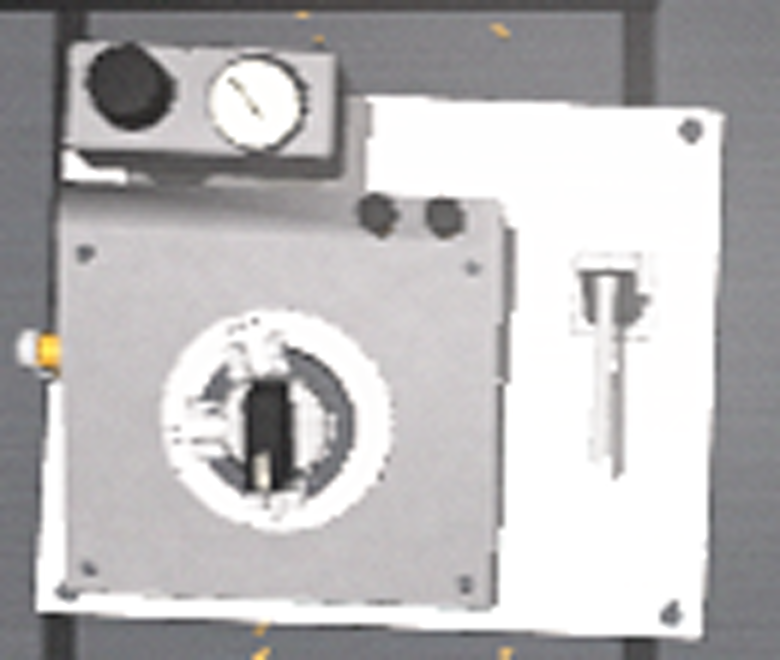

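View pics/tr.png

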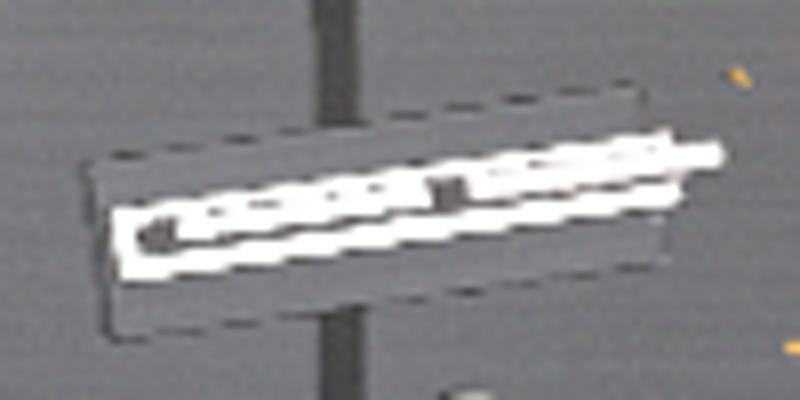

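View pics/sc.png

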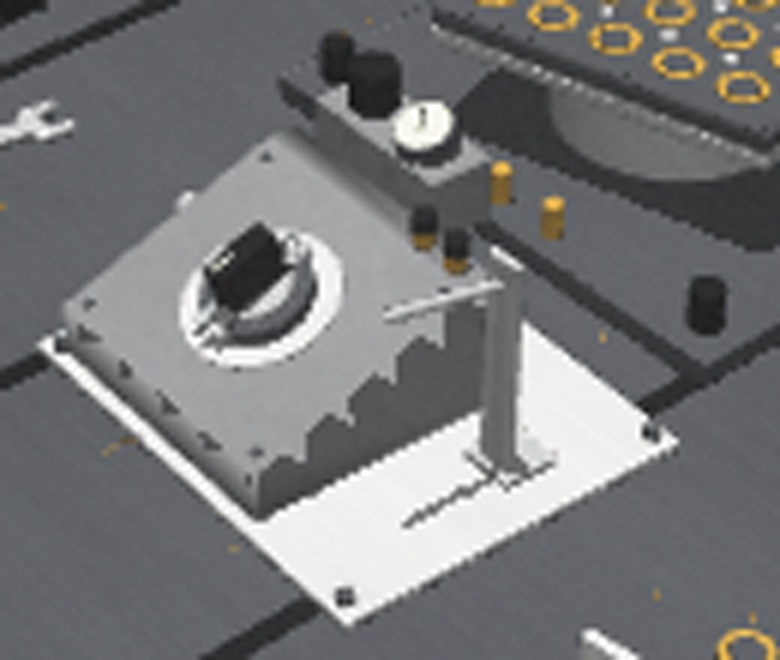

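View pics/sr.png

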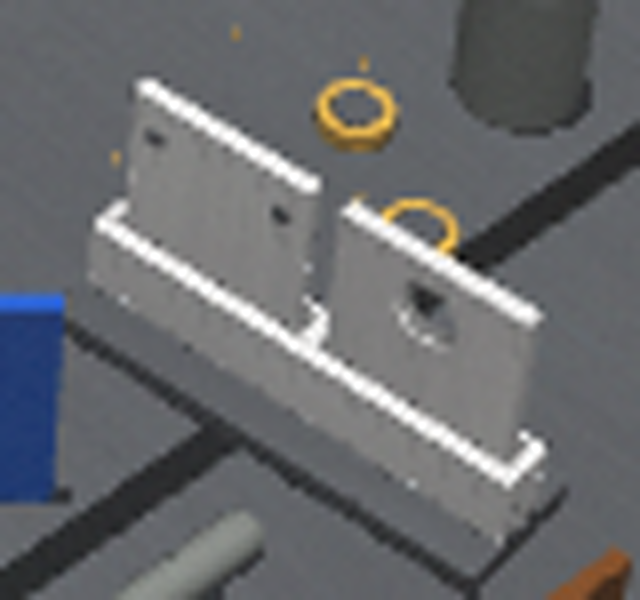

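```bash
cat > h.py <<'E'
from bench import robot
import numpy as np, cv2
from scipy.spatial.transform import Rotation as R
CAM={"side":(46.43095081779532,287.4792917356137,212.5067094351773,[-258.56815327,-933.29569365,1188.47265541],[-2.28822152,-0.01138821,-0.71062365]),
"top":(49.680004820131785,284.13176909944855,211.4484654431977,[461.38353618,-6.91174185,1320.35542978],[-3.04586124,-0.01501229,-1.5746569])}
def ray(n,u,v):
    f,cx,cy,e,o=CAM[n]; f=210/np.tan(np.radians(f)/2)
    d=R.from_euler('xyz',o).apply([(u-cx)/f,(v-cy)/f,1]); return np.array(e),d/np.linalg.norm(d)
def onz(n,u,v,z): e,d=ray(n,u,v); return e+d*(z-e[2])/d[2]
def proj(n,p):
    f,cx,cy,e,o=CAM[n]; f=210/np.tan(np.radians(f)/2)
    q=R.from_euler('xyz',o).inv().apply(np.array(p)-e); return q[:2]/q[2]*f+[cx,cy]
def tri(a,b):
    e1,d1=ray("side",*a);e2,d2=ray("top",*b)
    s=np.linalg.lstsq(np.c_[d1,-d2],e2-e1,rcond=None)[0]
    p=e1+d1*s[0];q=e2+d2*s[1]; return (p+q)/2,np.linalg.norm(p-q)
def uc(c,x,y,k): return ((c[0]+.5)/k-.5+x,(c[1]+.5)/k-.5+y)
E
cat > m.py <<'E'
from h import *
np.set_printoptions(precision=1,suppress=True)
T=lambda *c:uc(c,170,130,6); S=lambda *c:uc(c,225,140,6); TR=lambda *c:uc(c,330,200,8); SR=lambda *c:uc(c,305,235,8)
for n,a,b in [("base BR",S(677,438),T(722,112)),("base FR",S(350,622),T(702,637)),("base FL",S(42,343),T(38,610)),
 ("peg tip",S(388,316),T(606,470)),("face FL",S(65,310),T(68,597)),("face FR",S(258,485),T(493,608)),
 ("bar top-front",S(225,283),T(265,487)),
 ("plate R top",SR(541,318),TR(722,155)),("plate L top",SR(346,205),TR(468,190)),("blank L top", SR(143,85),TR(180,222)),("gauge",S(422,125),T(254,102))]:
    print(n,*tri(a,b))
for n,c,z in [("FL",(68,597),45),("FR",(493,608),45),("BR",(500,200),103),("BL",(62,190),103)]: print(n,onz("top",*T(*c),z))
print("crown",onz("top",*T(276,420),80),onz("top",*T(268,435),110),"tip",onz("top",*T(606,470),166),"upr",onz("top",*T(605,268),168))
E
python3 m.py
```

```text
base BR [769.8 -42.7  16.7] 6.114372605891502
base FR [515.4 -32.9  13.7] 2.8675295061511017
base FL [529.7 285.3  10.8] 2.1762964728556846
peg tip [579.   10.8 176.5] 3.228649087134304
face FL [533.8 262.9  49.1] 1.8710805686996765
face FR [528.2  65.6  42.8] 2.445926548956132
bar top-front [580.6 162.8 107.1] 1.0896881494626394
plate R top [ 554.2 -383.6  128.9] 2.0910107162567915
plate L top [ 542.3 -298.8  127.5] 3.5588358689271713
blank L top [ 531.4 -203.1  124.4] 5.615777729374259
gauge [743.3 166.  146.9] 6.0293026182031335
FL [534.8 263.2  45. ]
FR [529.1  64.7  45. ]
BR [711.1  58.8 103. ]
BL [715.8 256.9 103. ]
crown [613.6 162.3  80. ] [603.2 161.7 110. ] tip [581.3   9.9 166. ] upr [668.2  10.3 168. ]
```

The two views disagree by several mm, so I'll check whether the lens bends straight lines, using the table seams.

```bash
python3 - <<'E'
import cv2,numpy as np
t=cv2.cvtColor(cv2.imread("pics/top0.png"),cv2.COLOR_BGR2GRAY).astype(float)
def seam(xa,xb,rows,name):
    P=[]
    for v in rows:
        c=int(round(xa+(xb-xa)*(v-20)/380)); w=t[v,c-8:c+9]; m=np.median(w); k=np.clip(m-25-w,0,None)
        if (k>0).sum()>=3 and (k>0).sum()<8 and w.std()>5: P.append((v,c-8+(k*np.arange(17)).sum()/k.sum()))
    P=np.array(P)
    for _ in range(3):
        q=np.polyfit(P[:,0],P[:,1],2); r=P[:,1]-np.polyval(q,P[:,0]); P=P[abs(r)<max(1,2.5*r.std())]
    print(name,len(P),q,'sag px',q[0]*(P[:,0].ptp() if hasattr(P[:,0],'ptp') else np.ptp(P[:,0]))**2/4,P[[0,len(P)//2,-1]].tolist())
seam(369,375,range(15,410),'s370')
seam(91,80,range(15,300),'s90')
seam(467,477,range(120,410),'s470')
E
```

```text
s370 354 [1.27505009e-06 2.07596518e-02 3.67093582e+02] sag px 0.04948341904913052 [[15.0, 367.55828220858893], [199.0, 371.0779220779221], [409.0, 375.78145695364236]]
s90 285 [-1.17591924e-06 -3.85151986e-02  9.14079423e+01] sag px -0.023711235617676876 [[15.0, 91.02127659574468], [157.0, 85.1390134529148], [299.0, 79.89622641509433]]
s470 271 [9.98168573e-06 3.52028653e-02 4.58714982e+02] sag px 0.206980235240571 [[121.0, 464.0769230769231], [274.0, 469.22162162162164], [409.0, 474.734375]]
```

```bash
python3 - <<'E'
import cv2
t=cv2.imread("pics/top0.png")
a=cv2.resize(t[:, 350:390],(240,600)); b=cv2.resize(t[:,60:110],(250,600)); c=cv2.resize(t[:,450:495],(240,600))
cv2.imwrite("pics/seams.png",cv2.hconcat([b,a,c]))
E
```

```text
(no output)
```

View pics/seams.png

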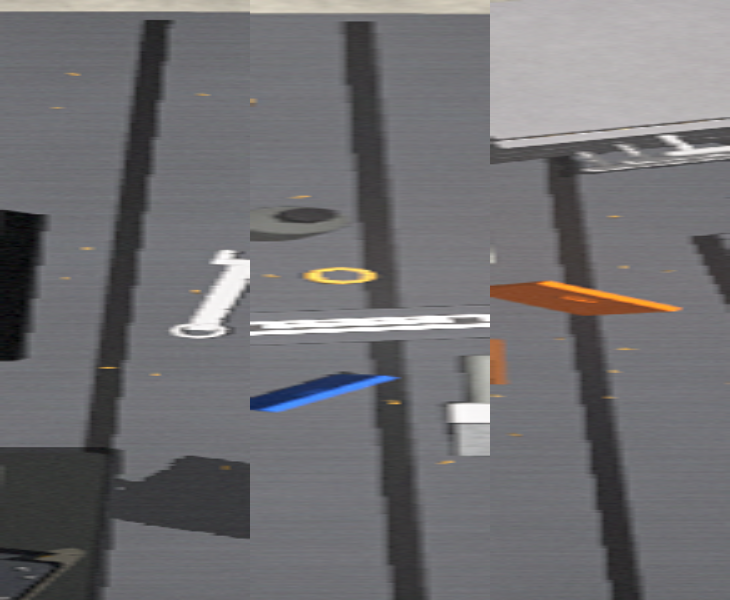

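The top lens is straight, so the disagreement is calibration bias plus pixel picking. I'll move to a pre-grasp above the knob, with the tool on the knob's estimated axis, and use the fingers as a local reference.

```bash
cat >> h.py <<'E'
YAW=-0.037; O=np.array([616.5,161.5,74.])
def station(): return R.from_euler('z',YAW)
def kn(): return station().apply([-np.sin(np.radians(20)),0,np.cos(np.radians(20))])
def toolrot(turn=0.0):
    # tool z=-n, tool y along bar y; turned clockwise by turn
    n=kn(); y=station().apply([0,1,0]); z=-n; 
    M=np.c_[np.cross(y,z),y,z]
    return R.from_matrix(M)*R.from_euler('z',turn)
def save(tag,crops=True):
    out=[]
    for n in ("side","top"):
        d=robot.get_image(n); cv2.imwrite(f"pics/{tag}_{n}.png",d["img"]); out.append(d["img"])
    return out
E
python3 - <<'E'
from h import *
np.set_printoptions(precision=3,suppress=True)
r=toolrot(0)
p=O+kn()*85
print(p)
for t in (0,np.pi):
    e=toolrot(t).as_euler('xyz'); print(e,robot.inverse_kinematics(p,e))
    e2=toolrot(t+1.45).as_euler('xyz'); print(robot.inverse_kinematics(p,e2))
E
```

```text
[587.448 162.575 153.874]
[3.142 0.349 3.105] [ 0.12   0.234  1.797 -0.077  0.767 -1.368]
[ 0.12   0.234  1.797 -0.077  0.767  0.082]
[ 3.142 -0.349 -0.037] [ 0.12   0.234  1.797 -0.077  0.767  1.774]
[ 0.12   0.234  1.797 -0.077  0.767 -3.059]
```

```bash
python3 - <<'E'
from h import *
robot.move_ptp(O+kn()*90, toolrot(0).as_euler('xyz'))
print(robot.current_t(),robot.current_tcp_pos(),robot.current_contact_force())
s,t=save("a")
a=cv2.resize(s[120:220,215:345],None,fx=6,fy=6,interpolation=cv2.INTER_CUBIC)
b=cv2.resize(t[130:240,160:290],None,fx=6,fy=6,interpolation=cv2.INTER_CUBIC)
p=robot.current_tcp_pos()
for im,n,x,y in((a,"side",215,120),(b,"top",160,130)):
    q=proj(n,p); print(n,q); cv2.circle(im,(int((q[0]-x)*6),int((q[1]-y)*6)),4,(0,0,255),-1)
cv2.imwrite("pics/a_s.png",a);cv2.imwrite("pics/a_t.png",b)
E
```

```text
2.075 [585.55819216 163.40151051 158.72208074] [-0.36568778  0.25224364 -0.81088382]
side [262.56582353 174.49613171]
top [210.81846542 206.72232847]
```

View pics/a_s.png

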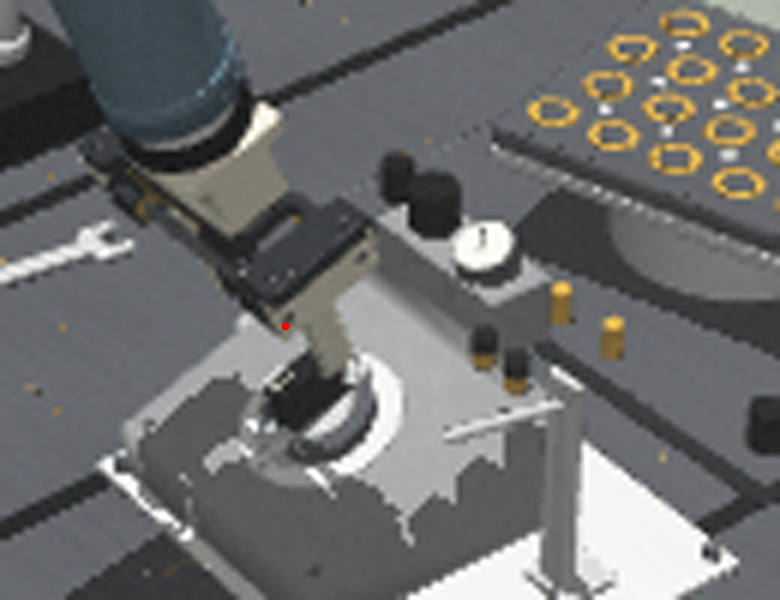

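View pics/a_t.png

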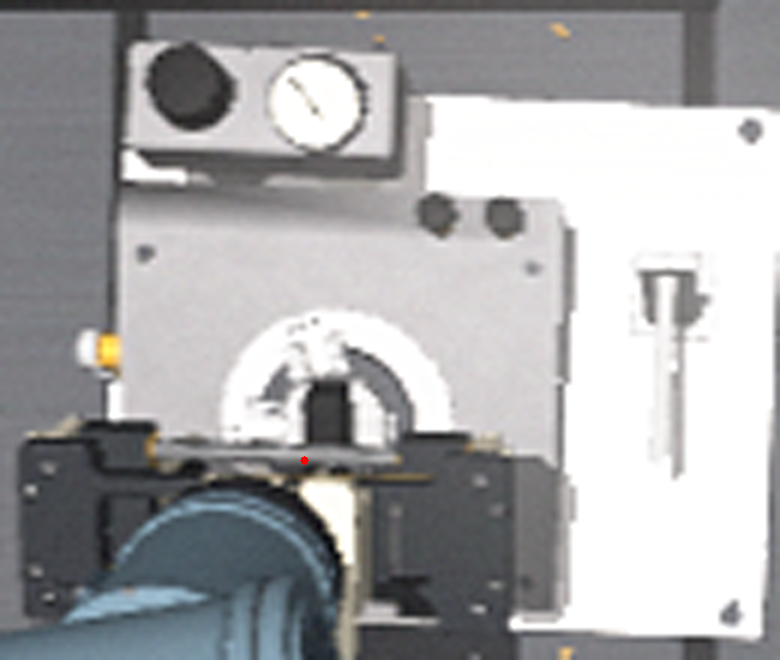

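The side view shows the fingers above and behind the knob, at about (268,180). In the top view the gripper is centred to within 1 px of the projected TCP. Correcting for the visible bar sides gives an axis origin near (614.7, 161.8). Next I'll descend and grip.

```bash
sed -i 's/^YAW=.*/YAW=-0.037; O=np.array([614.7,161.8,74.])/' h.py; python3 - <<'E'
from h import *
np.set_printoptions(precision=2,suppress=True)
e=toolrot(0).as_euler('xyz')
robot.move_linear(O+kn()*60,e,speed=80)
print(robot.move_linear(O+kn()*18,e,speed=40,f_stop=6))
f0=robot.current_contact_force();print("pre",f0,robot.current_tcp_pos(),O+kn()*18)
robot.move_gripper(0.0); robot.sleep(.2)
print("grip",robot.current_gripper_width()*93,robot.current_contact_force(),robot.current_ft_torque(),robot.current_tcp_pos(),robot.current_t())
s,t=save("b")
cv2.imwrite("pics/b_s.png",cv2.resize(s[120:220,215:345],None,fx=6,fy=6,interpolation=cv2.INTER_CUBIC))
E
```

```text
False
pre [-0.24  0.17 -0.28] [608.69 162.1   91.21] [608.55 162.03  90.91]
grip 18.094095441142905 [ 2.18 15.22 -3.51] [2.58 0.04 0.86] [608.83 165.39  91.12] 5.25
```

View pics/b_s.png

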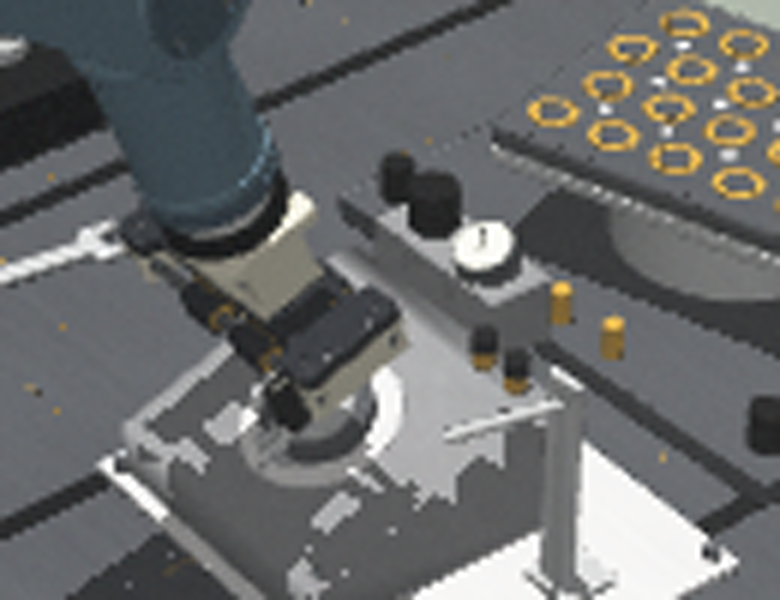

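Gripped on 18.1 mm, which is the bar's width. The compliant arm was drawn 3.3 mm to +y, which gives the true axis in y. I'll recentre and then pull.

```bash
sed -i 's/^YAW=.*/YAW=-0.037; O=np.array([614.7,165.2,74.])/' h.py; python3 - <<'E'
from h import *
np.set_printoptions(precision=2,suppress=True)
e=toolrot(0).as_euler('xyz')
robot.move_linear(O+kn()*18,e,speed=40)
robot.sleep(.15);print("centred",robot.current_contact_force(),robot.current_ft_torque(),robot.current_tcp_pos())
robot.move_linear(O+kn()*30.5,e,speed=25);robot.sleep(.2)
p=robot.current_tcp_pos();print("pulled",robot.current_contact_force(),p,(p-O)@kn(),robot.current_gripper_width()*93,robot.current_qpos(),robot.current_t())
s,t=save("c")
cv2.imwrite("pics/c_s.png",cv2.resize(s[120:220,215:345],None,fx=6,fy=6,interpolation=cv2.INTER_CUBIC))
E
```

```text
centred [ 0.99  4.3  -0.87] [ 0.76 -0.03  0.28] [608.84 165.84  91.1 ]
pulled [ 7.8   6.35 -8.86] [604.91 165.99 101.84] 29.51436267118432 17.93686124381697 [ 0.12  0.33  1.82 -0.09  0.65 -1.35] 6.6
```

View pics/c_s.png

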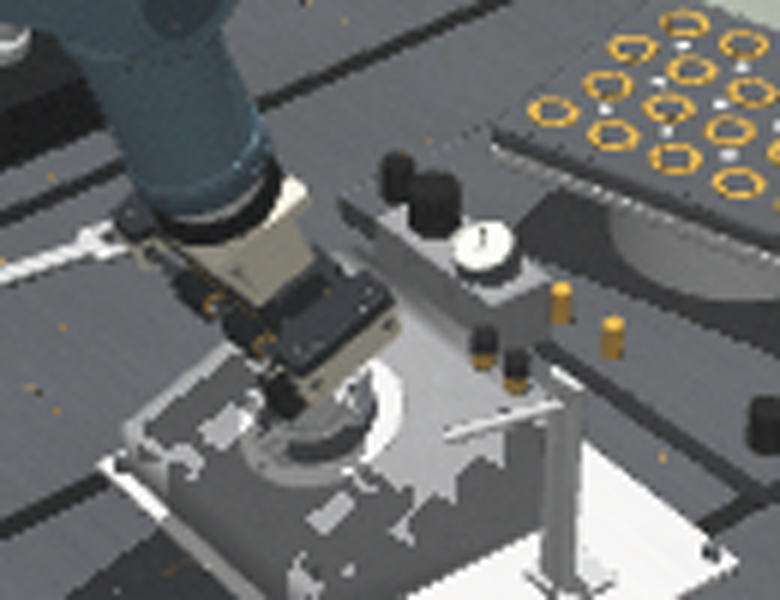

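The knob is out about 11.4 mm, and the pull along the axis is 11 N, which matches the spring. Next I'll turn to vent and probe for the slot by lowering with a force stop.

```bash
sed -i 's/^YAW=.*/YAW=-0.037; O=np.array([615.6,166.2,74.])/' h.py
cat >> h.py <<'E'
def st(n):
    p=robot.current_tcp_pos(); f=robot.current_contact_force()
    rr=R.from_euler('xyz',robot.current_eef_rot()); rel=toolrot(0).inv()*rr
    print(n,"h %.2f"%((p-O)@kn()),"f.n %.1f"%(f@kn()),"f",np.round(f,1),"turn %.3f"%rel.as_rotvec()[2],"tq.n %.3f"%(robot.current_ft_torque()@kn()),"w %.1f"%(robot.current_gripper_width()*93),"t %.2f"%robot.current_t(),flush=True)
def probe(turns,hi=31.5,lo=21.5):
    for a in turns:
        e=toolrot(a).as_euler('xyz')
        robot.move_ptp(O+kn()*hi,e); robot.sleep(.1); st("at %.2f"%a)
        s=robot.move_linear(O+kn()*lo,e,speed=25,f_stop=9); st("lowered stop=%s"%s)
        if not s: return a
    return None
E
python3 - <<'E'
from h import *
e=toolrot(0).as_euler('xyz')
robot.move_linear(O+kn()*31.5,e,speed=30);robot.sleep(.1);st("start")
print(probe([1.40]))
E
```

```text
start h 30.16 f.n -12.1 f [  6.8   1.5 -10.4] turn 0.000 tq.n -0.025 w 17.9 t 7.05
at 1.40 h 29.60 f.n -11.6 f [  5.7  -5.1 -10.1] turn 1.400 tq.n -0.022 w 17.9 t 8.42
lowered stop=False h 19.82 f.n -9.7 f [ 4.8 -4.9 -8.6] turn 1.401 tq.n -0.265 w 18.0 t 8.97
1.4
```

```bash
python3 - <<'E'
from h import *
e=toolrot(1.40).as_euler('xyz')
robot.move_gripper(1.0);st("open")
robot.move_linear(O+kn()*100,e,speed=150);robot.sleep(.2);st("off")
s,t=save("d")
cv2.imwrite("pics/d_s.png",cv2.resize(s[120:220,215:345],None,fx=6,fy=6,interpolation=cv2.INTER_CUBIC))
cv2.imwrite("pics/d_t.png",cv2.resize(t[130:240,160:290],None,fx=6,fy=6,interpolation=cv2.INTER_CUBIC))
E
```

```text
open h 21.49 f.n -0.3 f [-0.6 -0.  -0.5] turn 1.400 tq.n -0.004 w 93.0 t 10.22
off h 98.81 f.n -0.0 f [-0.1  1.  -0.1] turn 1.400 tq.n -0.001 w 93.0 t 11.10
```

View pics/d_s.png

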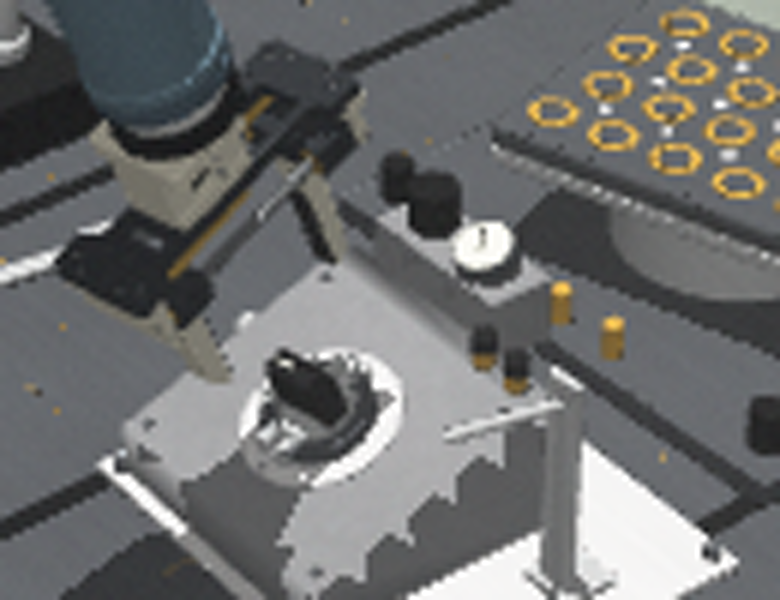

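View pics/d_t.png

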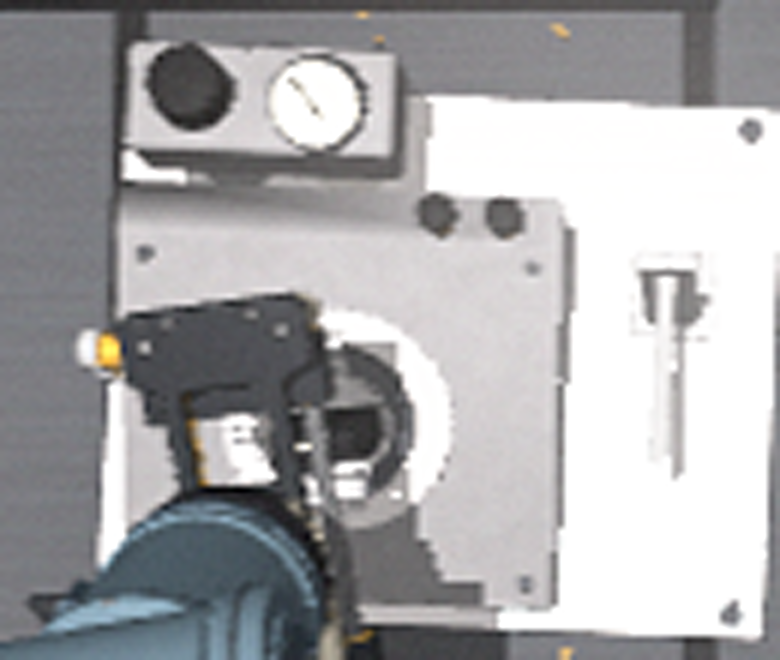

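The side view shows the hand clear of the knob and the bar turned to the console's left, at about (265,184). The top view shows the front slot empty at (218,210). I'll wait while the line bleeds, then regrasp. A slight twist will check that it sits in the slot, before I pull and turn on.

```bash
python3 - <<'E'
from h import *
e=toolrot(1.40).as_euler('xyz')
robot.sleep(2.5)
robot.move_linear(O+kn()*60,e,speed=150)
print(robot.move_linear(O+kn()*18.5,e,speed=50,f_stop=6)); p0=robot.current_tcp_pos(); st("down")
robot.move_gripper(0.0);robot.sleep(.15);st("grip");p1=robot.current_tcp_pos();print("shift",np.round(p1-p0,2))
robot.move_ptp(O+kn()*18.5,toolrot(1.52).as_euler('xyz'));robot.sleep(.1);st("twist")
robot.move_ptp(O+kn()*18.5,toolrot(1.40).as_euler('xyz'));robot.sleep(.1);st("back")
E
```

```text
False
down h 18.63 f.n -0.6 f [ 0.5  0.  -0.5] turn 1.400 tq.n 0.001 w 92.9 t 15.10
grip h 18.28 f.n 4.4 f [-5.3 -1.9  2.8] turn 1.400 tq.n -0.155 w 18.0 t 16.40
shift [-2.15 -0.3  -1.15]
twist h 18.27 f.n 4.7 f [-5.5 -1.   3. ] turn 1.519 tq.n 0.239 w 18.0 t 16.75
back h 18.29 f.n 4.2 f [-4.6 -0.8  2.9] turn 1.401 tq.n -0.208 w 17.7 t 17.10
```

Twisting is resisted in both directions, so the nose is in the vent slot. The jaws also showed the axis is about 2.4 mm lower down the slope, so I'll recentre, pull and turn on.

```bash
sed -i 's/^YAW=.*/YAW=-0.037; O=np.array([613.4,166.2,73.2])/' h.py
python3 - <<'E'
from h import *
e=toolrot(1.43).as_euler('xyz')
robot.move_ptp(O+kn()*18.5,e);robot.sleep(.1);st("centred")
print(robot.move_linear(O+kn()*32,e,speed=30,f_stop=22));robot.sleep(.1);st("pulled")
print(probe([2.79],hi=32))
E
```

```text
centred h 18.36 f.n -2.1 f [ 0.9 -2.  -1.9] turn 1.430 tq.n -0.083 w 17.4 t 17.45
False
pulled h 30.99 f.n -12.2 f [  6.5  -3.1 -10.6] turn 1.430 tq.n -0.025 w 17.8 t 18.15
at 2.79 h 30.92 f.n -12.0 f [  7.   -2.7 -10.2] turn 2.790 tq.n -0.032 w 17.6 t 19.48
lowered stop=True h 23.03 f.n -13.7 f [ 10.   -0.1 -10.9] turn 2.791 tq.n -0.517 w 17.9 t 19.83
None
```

The nose went in about 4 mm below the crown but is pressing on one slot wall. By the torque's sign it needs a little more turn.

```bash
python3 - <<'E'
from h import *
for a in (2.83,2.86):
    robot.move_ptp(O+kn()*23,toolrot(a).as_euler('xyz'));robot.sleep(.1);st("turn %.2f"%a)
    if robot.current_ft_torque()@kn()>-0.1: break
e=toolrot(a).as_euler('xyz')
print(robot.move_linear(O+kn()*21,e,speed=25,f_stop=12));st("low")
E
```

```text
turn 2.83 h 22.18 f.n -9.6 f [ 6.1 -2.5 -8. ] turn 2.830 tq.n -0.090 w 17.6 t 20.18
False
low h 20.12 f.n -10.0 f [ 5.6 -2.7 -8.5] turn 2.830 tq.n -0.075 w 18.2 t 20.43
```

```bash
python3 - <<'E'
from h import *
e=toolrot(2.83).as_euler('xyz')
robot.move_gripper(1.0);st("open")
robot.move_linear(O+kn()*110,e,speed=150)
robot.move_ptp([480,-60,300],[np.pi,0,np.pi+0.12]);robot.sleep(.1)
print(robot.current_qpos(),robot.current_t())
s,t=save("e")
cv2.imwrite("pics/e_s.png",cv2.resize(s[120:220,215:345],None,fx=6,fy=6,interpolation=cv2.INTER_CUBIC))
cv2.imwrite("pics/e_t.png",cv2.resize(t[130:240,160:290],None,fx=6,fy=6,interpolation=cv2.INTER_CUBIC))
E
```

```text
open h 21.00 f.n -0.5 f [-0.5  0.8 -0.7] turn 2.830 tq.n -0.046 w 93.1 t 21.69
[-3.55238313e-01  9.30927638e-02  1.54100171e+00  4.15496405e-05
  1.50761459e+00 -2.04606115e+00] 25.4833
```

View pics/e_s.png

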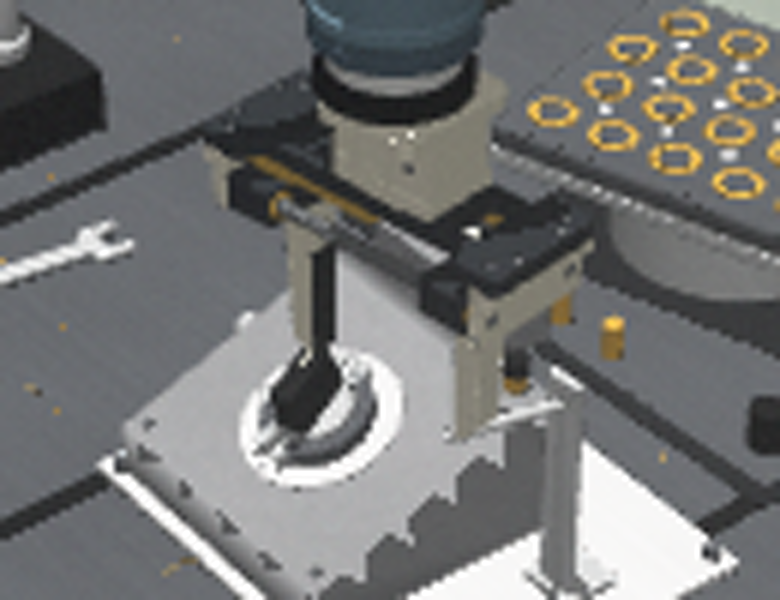

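View pics/e_t.png

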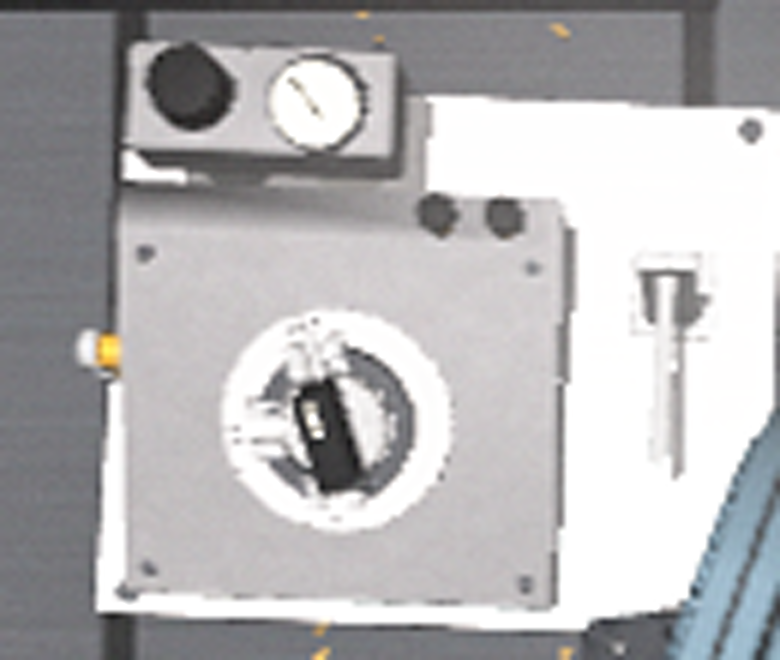

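The knob now points to about 2.8 rad (three dimples) and looks home: in the top picture its bar runs over (210..219, 192..212), as it did at the start. The peg's place is unsure by a few mm, so I'll pinch the peg gently to find its y. The peg is fixed.

```bash
python3 - <<'E'
from h import *
e=[np.pi,0,np.pi+YAW]
robot.move_ptp([604,15.5,210],e)
print(robot.move_linear([604,15.5,150],e,speed=120,f_stop=8)); p0=robot.current_tcp_pos()
robot.move_gripper(0.0);robot.sleep(.1)
p1=robot.current_tcp_pos();print(p0,p1,robot.current_contact_force(),robot.current_gripper_width()*93,robot.current_t())
s,t=save("f")
cv2.imwrite("pics/f_s.png",cv2.resize(s[120:220,215:345],None,fx=6,fy=6,interpolation=cv2.INTER_CUBIC))
robot.move_gripper(0.35)
robot.move_linear([604,15.5,235],e,speed=200);print(robot.current_t(),robot.current_gripper_width())
E
```

```text
False
[604.38746414  14.91131029 151.24658312] [604.0008805   16.0500739  149.97284452] [0.60759624 3.93350196 0.2559428 ] 7.0201146785627895 28.35
29.6667 0.3467937796525563
```

View pics/f_s.png

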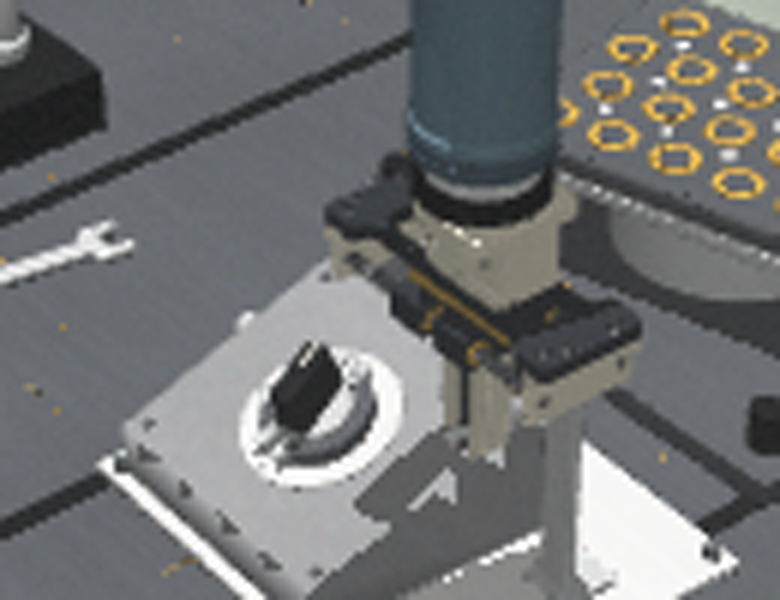

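The peg's axis is at y ≈ 16.2 at x = 604; the jaws read 7–8 mm, so they were on the rod. The top-camera estimates were short by about 6 mm there. For the plate I'll hover over it and compare with the fingers in both views.

```bash
python3 - <<'E'
from h import *
np.set_printoptions(precision=1,suppress=True)
TR=lambda *c:uc(c,330,200,8)
for c in((722,155),(468,190),(180,222)): print(onz("top",*TR(*c),122))
a=0.125
robot.move_ptp([550,-365,205],[np.pi,0,a+np.pi/2]);robot.sleep(.15)
p=robot.current_tcp_pos();print(p,robot.current_t())
s,t=save("g")
A=cv2.resize(s[190:310,290:400],None,fx=5,fy=5,interpolation=cv2.INTER_CUBIC)
B=cv2.resize(t[180:270,330:450],None,fx=6,fy=6,interpolation=cv2.INTER_CUBIC)
for im,n,x,y,k in((A,"side",290,190,5),(B,"top",330,180,6)):
    q=proj(n,p); print(n,q); cv2.circle(im,(int((q[0]-x)*k),int((q[1]-y)*k)),3,(0,0,255),-1)
cv2.imwrite("pics/g_s.png",A);cv2.imwrite("pics/g_t.png",B)
E
```

```text
[ 555.5 -386.5  122. ]
[ 544.1 -301.4  122. ]
[ 533.7 -205.3  122. ]
[ 550.7 -363.7  205.3] 31.25
side [369.8 252.5]
top [421.2 218.2]
```

View pics/g_s.png

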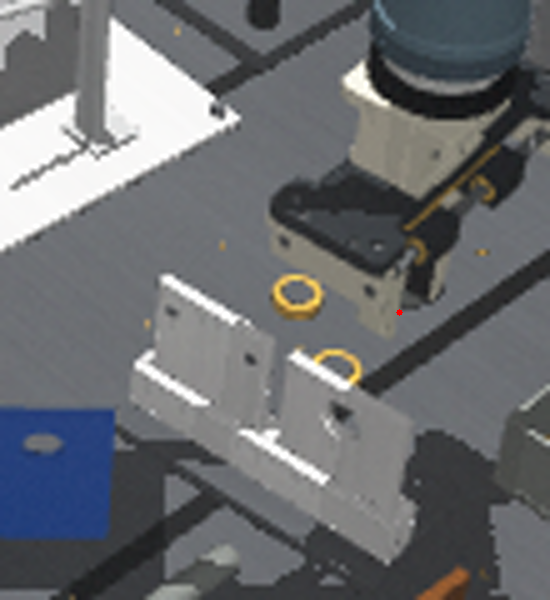

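View pics/g_t.png

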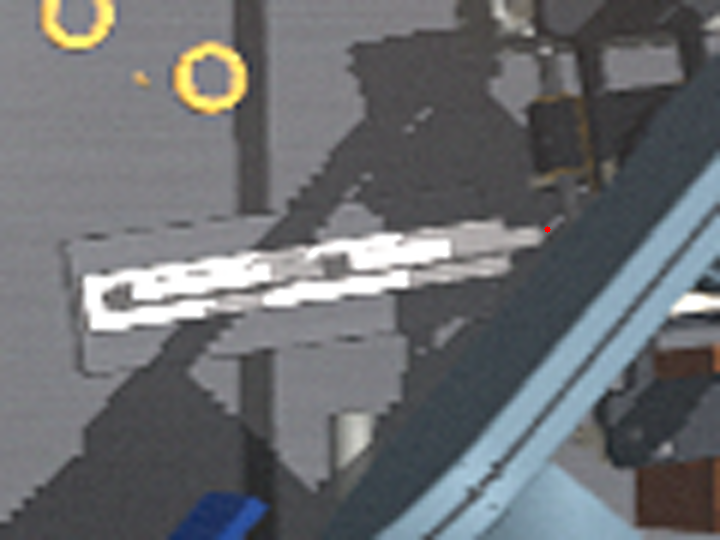

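```bash
python3 - <<'E'
from h import *
np.set_printoptions(precision=1,suppress=True)
p=np.array([550.7,-363.7,205.3]);a=.125
j=np.array([np.cos(a),np.sin(a),0]);w=np.array([-np.sin(a),np.cos(a),0])
for d in (-16.25,-25,-33.8):
    for s in (7.5,-7.5):
        q=proj("side",p+d*j+s*w); print(d,s,(q-[290,190])*5)
print([ (proj("side",p+np.array(v))-[290,190])*5 - (proj("side",p)-[290,190])*5 for v in ([10,0,0],[0,10,0],[0,0,10])])
E
python3 - <<'E'
import cv2
s=cv2.imread("pics/g_side.png")
cv2.imwrite("pics/g_s2.png",cv2.resize(s[225:275,335:385],None,fx=12,fy=12,interpolation=cv2.INTER_CUBIC))
E
```

```text
-16.25 7.5 [371.3 321.2]
-16.25 -7.5 [393.4 334.5]
-25 7.5 [362.1 329.6]
-25 -7.5 [384.3 342.9]
-33.8 7.5 [352.8 338. ]
-33.8 -7.5 [375.  351.4]
[array([12. , -8.2]), array([-13.3,  -9.8]), array([  2.2, -12.6])]
```

View pics/g_s2.png

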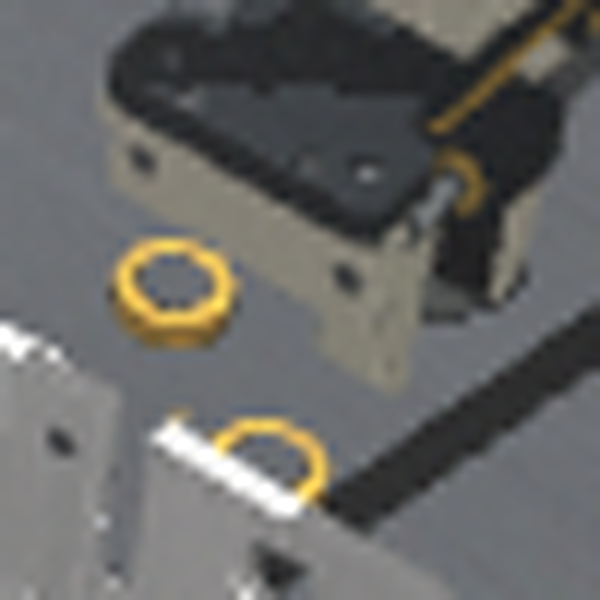

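```bash
python3 - <<'E'
from h import *
np.set_printoptions(precision=1,suppress=True)
SR=lambda *c:uc(c,305,235,8);S=lambda *c:uc(c,225,140,6)
L=onz("side",*SR(346,207),122);Rr=onz("side",*SR(541,319),122);B=onz("side",*SR(143,85),122)
B2=onz("side",*SR(318,186),122)
print(L,Rr,(L+Rr)/2,np.linalg.norm(L-Rr),B,B2,(B+B2)/2, np.linalg.norm(B-B2),(L+Rr)/2-(B+B2)/2)
print("peg tip side",onz("side",*S(388,316),166), "eye",onz("side",*SR(425,312),96))
E
```

```text
[ 544.1 -295.4  122. ] [ 558.1 -379.8  122. ] [ 551.1 -337.6  122. ] 85.58095436095407 [ 530.6 -200.   122. ] [ 543.8 -281.1  122. ] [ 537.2 -240.5  122. ] 82.09385033653794 [ 13.9 -97.    0. ]
peg tip side [586.3  21.5 166. ] eye [ 547.5 -336.1   96. ]
```

The fingertip in the side view agrees with the projection to within about 1 px. The side view puts the plate's centre at (551,-338), and the corrected top view agrees. I'll pinch the outer corner now.

```bash
cat >> h.py <<'E'
A=0.138; PC=np.array([550.,-339.]); W=np.array([-np.sin(A),np.cos(A)])
E
python3 - <<'E'
from h import *
np.set_printoptions(precision=2,suppress=True)
e=[np.pi,0,A+np.pi/2]; g=PC-28*W
robot.move_linear([*g,150],e,speed=150)
print(robot.move_linear([*g,96],e,speed=70,f_stop=6));robot.sleep(.1);p0=robot.current_tcp_pos()
robot.move_gripper(0.0);robot.sleep(.1)
p1=robot.current_tcp_pos();print(p0,p1,robot.current_contact_force(),robot.current_ft_torque(),robot.current_gripper_width()*93,robot.current_t())
s,t=save("i")
cv2.imwrite("pics/i_s.png",cv2.resize(s[220:310,300:400],None,fx=6,fy=6,interpolation=cv2.INTER_CUBIC))
E
```

```text
False
[ 554.22 -367.07   96.71] [ 553.85 -366.77   96.12] [-1.45  0.44  1.3 ] [-0.05  0.21 -0.  ] 7.870222106182223 33.5167
```

View pics/i_s.png

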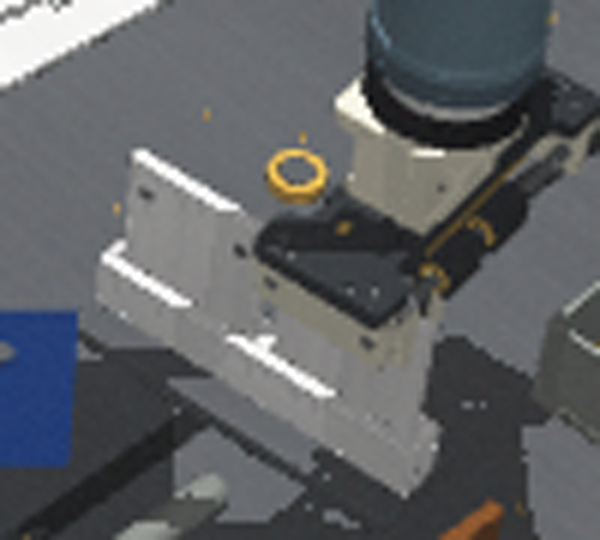

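The jaws hold 7.9 mm, the plate's thickness, with almost no side force. Next I'll lift it straight out and look.

```bash
python3 - <<'E'
from h import *
np.set_printoptions(precision=2,suppress=True)
e=[np.pi,0,A+np.pi/2]; g=PC-28*W
print(robot.move_linear([*g,150],e,speed=80,f_stop=25));print(robot.current_contact_force())
robot.move_linear([*g,260],e,speed=200)
# carry: in front of the peg tip, plate normal along the peg
ep=[np.pi,0,YAW+np.pi/2]; w=np.array([np.sin(-YAW),np.cos(YAW)])
tip=np.array([580,17.1]); d=np.array([np.cos(YAW),np.sin(YAW)])
q=tip-55*d-28*w
robot.move_ptp([*q,260],ep);robot.sleep(.2)
p=robot.current_tcp_pos();print(q,p,robot.current_contact_force(),robot.current_gripper_width()*93,robot.current_t())
s,t=save("j")
cv2.imwrite("pics/j_s.png",cv2.resize(s[110:220,215:335],None,fx=6,fy=6,interpolation=cv2.INTER_CUBIC))
cv2.imwrite("pics/j_t.png",cv2.resize(t[150:260,210:330],None,fx=6,fy=6,interpolation=cv2.INTER_CUBIC))
E
```

```text
False
[ 0.68 -0.65 -2.74]
[524.    -8.85] [524.34  -9.9  259.78] [-0.4  -0.56 -2.03] 7.785582552614425 36.6917
```

View pics/j_s.png

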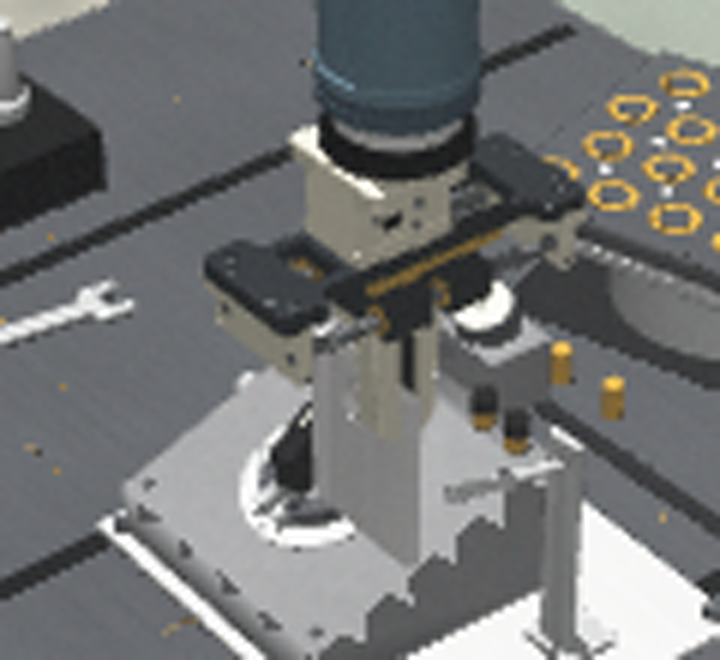

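View pics/j_t.png

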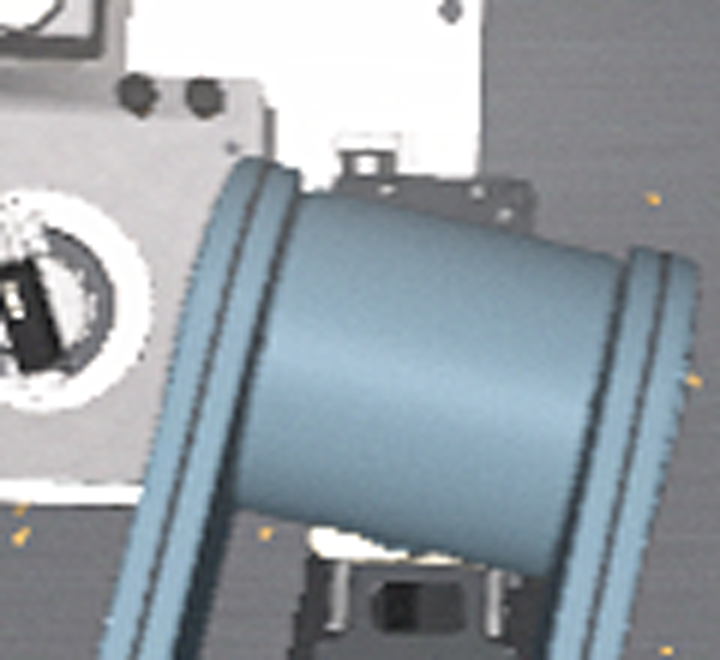

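```bash
python3 - <<'E'
from h import *
p=np.array([524.34,-9.9,259.8]);w=np.array([np.sin(-YAW),np.cos(YAW),0]);d=np.array([np.cos(YAW),np.sin(YAW),0])
f=lambda q:np.round((proj("side",q)-[215,110])*6,0)
for n,a in(("right low near",-14),("left low near",70)): print(n,f(p-4*d+a*w+[0,0,-84]),f(p+4*d+a*w+[0,0,-84]))
print("top right",f(p-4*d-14*w+[0,0,26]),"finger near tip",f(p-4*d-7.5*w),f(p-4*d+7.5*w),f(p-20*d-7.5*w))
print("10mm w",f(p+10*w)-f(p),"z",f(p+[0,0,10])-f(p))
print("eye",f(p+28*w))
print("peg tip at 580,17.1,166:",f([580,17.1,166]))
s=cv2.imread("pics/j_side.png");cv2.imwrite("pics/j_s2.png",cv2.resize(s[155:215,255:315],None,fx=10,fy=10,interpolation=cv2.INTER_CUBIC))
E
```

```text
right low near [407. 570.] [419. 564.]
left low near [313. 492.] [324. 486.]
top right [408. 405.] finger near tip [400. 439.] [382. 425.] [376. 451.]
10mm w [-12.  -9.] z [  0. -15.]
eye [364. 404.]
peg tip at 580,17.1,166: [442. 502.]
```

View pics/j_s2.png

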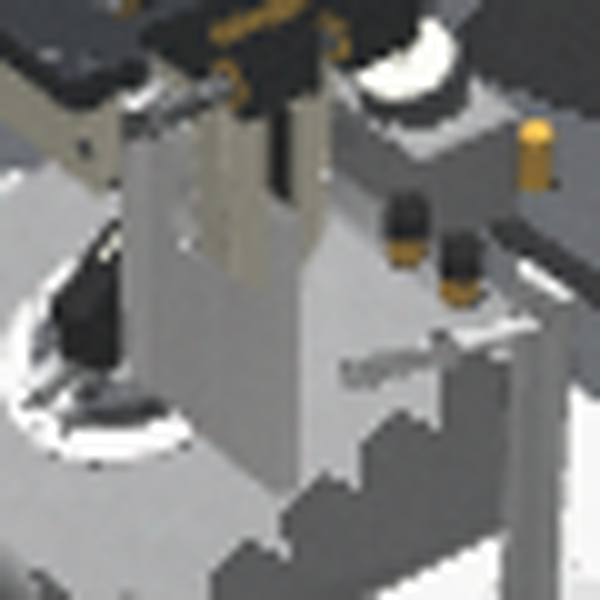

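The plate's lower corner at (283,204) and the peg tip at (289,193) both sit where predicted, with the same small offset, so they are well placed relative to each other. Next I'll thread the eye onto the peg.

```bash
python3 - <<'E'
from h import *
np.set_printoptions(precision=2,suppress=True)
ep=[np.pi,0,YAW+np.pi/2]; w=np.array([np.sin(-YAW),np.cos(YAW)]);d=np.array([np.cos(YAW),np.sin(YAW)])
tip=np.array([581.5,17.1])
P=lambda s,z:[*(tip+s*d-28*w),z]
robot.move_linear(P(-45,168),ep,speed=150)
print(robot.move_linear(P(-8,167),ep,speed=90,f_stop=5),robot.current_contact_force(),robot.current_t())
s,t=save("k")
cv2.imwrite("pics/k_s.png",cv2.resize(s[130:220,240:340],None,fx=6,fy=6,interpolation=cv2.INTER_CUBIC))
E
```

```text
False [-0.24  0.6  -3.22] 38.1167
```

View pics/k_s.png

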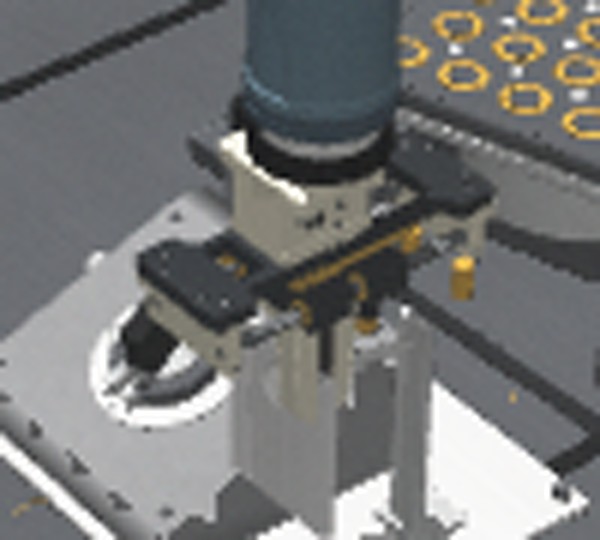

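```bash
python3 - <<'E'
from h import *
np.set_printoptions(precision=2,suppress=True)
ep=[np.pi,0,YAW+np.pi/2]; w=np.array([np.sin(-YAW),np.cos(YAW)]);d=np.array([np.cos(YAW),np.sin(YAW)])
tip=np.array([581.5,17.1])
P=lambda s,z:[*(tip+s*d-28*w),z]
st_=robot.move_linear(P(42,158),ep,speed=60,f_stop=5);robot.sleep(.1)
print(st_,robot.current_tcp_pos(),P(42,158),robot.current_contact_force(),robot.current_gripper_width()*93,robot.current_t())
if not st_:
    st_=robot.move_linear(P(42,143),ep,speed=30,f_stop=4);print("lower",st_,robot.current_tcp_pos(),robot.current_contact_force())
s,t=save("l")
cv2.imwrite("pics/l_s.png",cv2.resize(s[130:220,240:340],None,fx=6,fy=6,interpolation=cv2.INTER_CUBIC))
E
```

```text
False [622.15 -12.38 158.16] [np.float64(622.435490644119), np.float64(-12.434481639690981), 158] [ 0.99  0.12 -2.3 ] 7.971350933176017 39.3167
lower True [622.61 -12.58 149.15] [ 0.58 -0.47  3.7 ]
```

View pics/l_s.png

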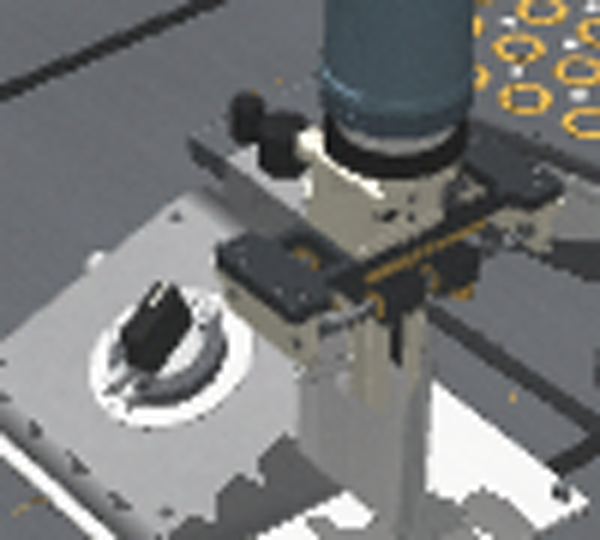

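Threading met no resistance. Contact came after lowering 9 mm, exactly where the eye's rim should meet the peg, and the peg's tip shows in front of the plate at about (292,192). I'll release and clear out.

```bash
python3 - <<'E'
from h import *
np.set_printoptions(precision=2,suppress=True)
ep=[np.pi,0,YAW+np.pi/2]
p=robot.current_tcp_pos()
robot.move_gripper(0.35);robot.sleep(.2);print(robot.current_contact_force())
robot.move_linear([p[0],p[1],260],ep,speed=100,f_stop=6)
robot.move_ptp([430,-150,330],ep);robot.sleep(.3);print(robot.current_t())
s,t=save("m")
cv2.imwrite("pics/m_s.png",cv2.resize(s[130:220,220:340],None,fx=6,fy=6,interpolation=cv2.INTER_CUBIC))
cv2.imwrite("pics/m_t.png",cv2.resize(t[130:260,170:300],None,fx=4,fy=4,interpolation=cv2.INTER_CUBIC))
E
```

```text
[ 0.62  0.17 -1.04]
43.1583
```

View pics/m_s.png

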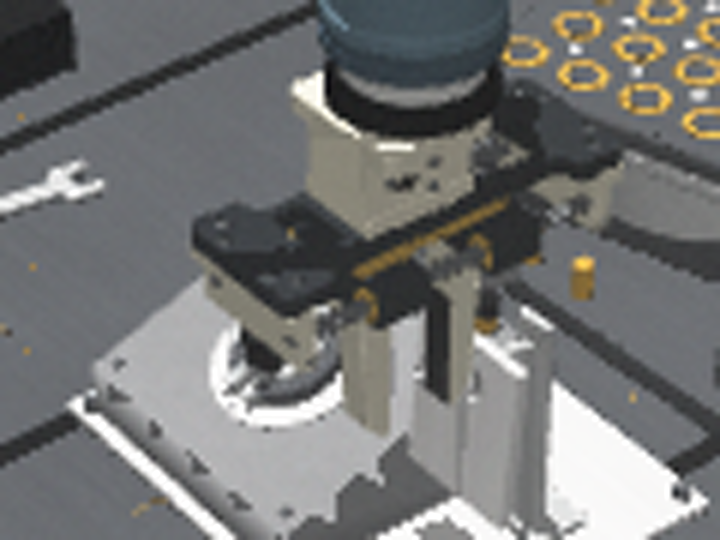

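View pics/m_t.png

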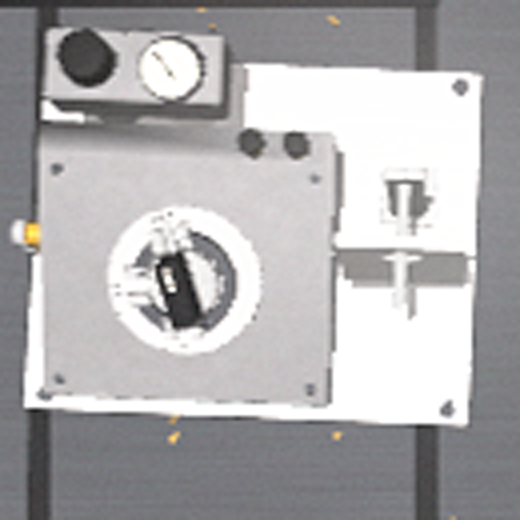

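View pics/m_side.png

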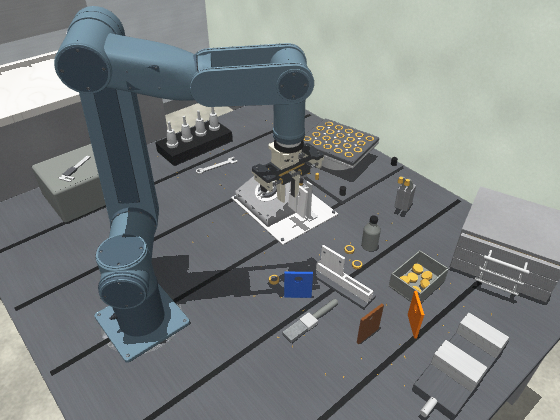

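The top view shows the plate hanging across the peg at about (271,194), with the peg running through it. I'll move the arm out of the side view for one last check.

```bash
python3 - <<'E'
from h import *
robot.move_ptp([330,-330,350],[np.pi,0,YAW+np.pi/2]);robot.sleep(.5);print(robot.current_t())
s,t=save("n")
cv2.imwrite("pics/n_s.png",cv2.resize(s[130:250,215:335],None,fx=5,fy=5,interpolation=cv2.INTER_CUBIC))
E
```

```text
44.6
```

View pics/n_s.png

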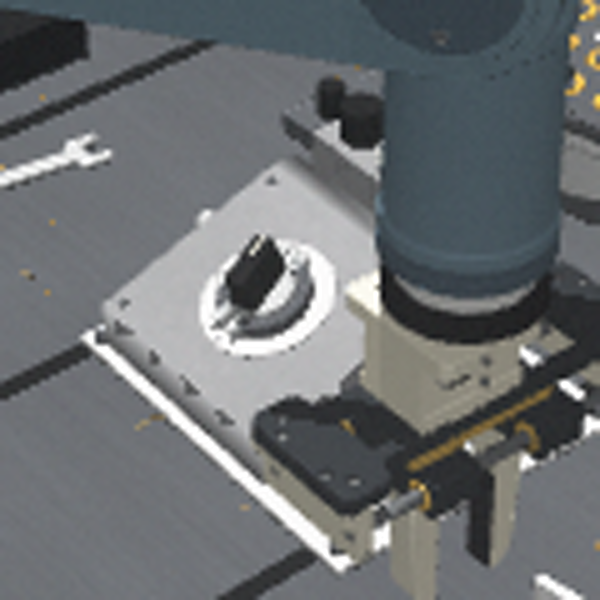

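The arm hides the peg here, but the knob is clear at about (265,184). I'll compare its height with the start in an enlarged view, and move the arm aside once more.

```bash
python3 - <<'E'
from h import *
robot.move_ptp([250,-420,350],[np.pi,0,YAW+np.pi/2]);robot.sleep(.2);print(robot.current_t())
s,t=save("o")
c=lambda i:cv2.resize(i[165:215,245:320],None,fx=5,fy=5,interpolation=cv2.INTER_CUBIC)
c2=lambda i:cv2.resize(i[175:225,185:260],None,fx=5,fy=5,interpolation=cv2.INTER_CUBIC)
cv2.imwrite("pics/o_c.png",cv2.vconcat([cv2.hconcat([c(cv2.imread("pics/side0.png")),c(s)]),cv2.hconcat([c2(cv2.imread("pics/top0.png")),c2(t)])]))
E
```

```text
45.45
```

View pics/o_c.png

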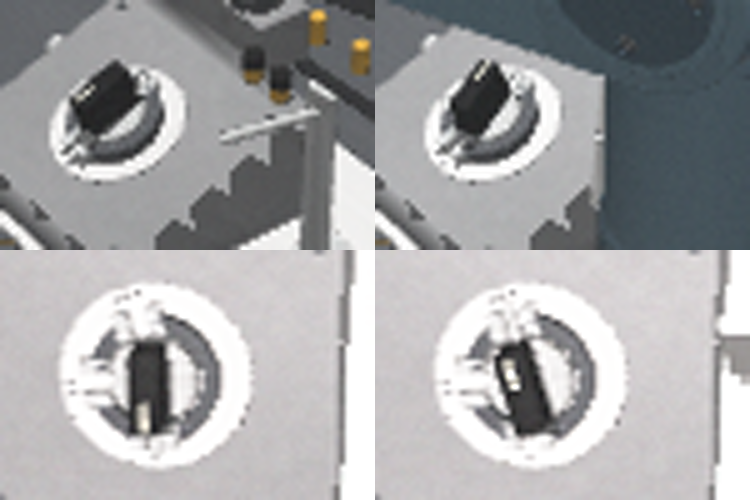

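View pics/o_side.png

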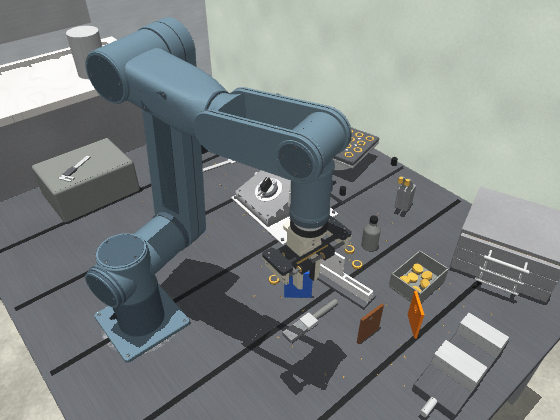

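The knob sits as low in its ring as at the start: its bar centre is on the same row in both crops, and it points at about 2.8 rad. A quick check that the plate is still at rest in the top view, and then I'll hand in.

```bash
python3 - <<'E'
import cv2,numpy as np
a=cv2.imread("pics/m_top.png")[170:240,235:300].astype(int);b=cv2.imread("pics/o_top.png")[170:240,235:300].astype(int)
print("changed px since release:",(abs(a-b).max(2)>40).sum())
from bench import robot
print(robot.current_contact_force()); robot.hand_in(); print(robot.current_t())
E
```

```text
changed px since release: 0
[-0.3376621  -0.48437072  0.52855996]
the job is handed in; nothing more can be done
the job is handed in; nothing more can be done
```

The job is done and handed in at about 45.5 s; no verdict was reported.

**Vent:** I pulled the knob, turned it to about 1.40 and let it drop in. The hand stayed off for a few seconds while the line bled. After regrasping, twisting was resisted both ways, so it was in the slot.

**Locked:** I pulled it again and turned it on to about 2.83. The first try at 2.79 caught the slot wall, so I added a little turn and it went in. It was released there, and the last pictures show the bar as low in its ring as at the start.

**Plate:** I took the lockout plate out of the rack and threaded its eye over the peg. Contact came 9 mm into lowering, where the eye's rim should meet the peg. The top view shows it hanging mid-peg, with no change in that view after release.

**Other checks:**
- **Loose things:** after release, the side picture showed the blank plate still in the rack and nothing visibly moved. I did not measure each item.
- **Clearance:** the arm was well clear and the tool force read about zero.
- **Side view of the plate:** the arm hid the peg from the side camera in the last pictures, so the final check of the plate rests on the top view.
- **Calibration:** the camera estimates were off by about 4–7 mm across the bench (y) at the knob and peg. I corrected this by feeling with the jaws, including a light pinch of the fixed peg.

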